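# Roll a spindle bearing up the gutter, past its catch

### The arm

A 7-joint arm with a two-finger parallel gripper is mounted at the origin on the work surface. World frame = base frame: x ahead of the robot, y to its left, z up, the work surface at z = 0. Lengths are in m, angles in rad, forces in N, time in s.
With the tool pointing down it reaches from about 0.4 to 0.85 m from the base axis. Payload 10.4 kg.
Tool frame: the origin (TCP) lies midway between the tips of the shut fingers; the grasp point (between the pads) lies 19 mm behind it (manip.pinch_z is the distance from the TCP to the grasp point, in m); y points along the fingers, x is the direction in which the jaws open and shut, and the axes are right-handed (so a half turn about y gives the same grasp; the last joint's range is limited). The gripper opens to 85 mm and grips with 20 to 120 N. Pads are 22 mm wide; open, the fingers measure 114 mm over their backs; the gripper's body (76 mm by 85 mm) begins 54 mm behind the grasp point. The pads swing forward as they close: fully open they stand 13 mm farther back than shut.
Start: joints at [-1.27, 0.332, -0.065, 1.46, 0.022, 1.35, -0.088], TCP at [0.199, 0.593, 0.231] pointing down, gripper open.
Joint ranges: [-2.6, 2.6], [-0.5, 2.12], [-1.47, 1.34], [0.16, 2.42], [-1.27, 4.41], [0.06, 2.06], [-2.6, 2.6]. Speed limits (rad/s): [2.22, 2.22, 2.79, 2.79, 3.14, 3.14, 3.14].

### API

Orientations are given as a unit quaternion [x, y, z, w].
In Python, from workcell import manip gives the robot as it stands.
- The arm moves only by the shell command python3 -m pendant 'ROWS' [OPENING] [FORCE]. ROWS is a JSON object of lists of equal length, an entry for each row: "offset": the shift along the tool's x, y, z scaled (see below), a list of three; "turn": the turn, a rotation vector about the tool's x, y, z scaled (see below), a list of three. A call has 1 to 12 rows; each row is the pose to reach, as a shift and turn from the pose measured when the call began, along the tool's axes at that moment; what a row does not reach only later rows make up. The controller multiplies each number of a shift by 200 mm and each number of a turn by 45 degrees. A row lasts 1/8 s, in which the tool goes at most 62.5 mm and 10.7 degrees, less where a joint would pass 70% of its speed; a pose out of reach is approached as far as the arm can. A call with a number of a shift or a turn outside -1 to 1 is refused whole. A call with a gripper value outside its range is refused whole. OPENING is the opening in per cent of the stroke, from 0 (shut) to 100 (fully open), set as the call begins (- or left out, the last holds). The fingers move at their own pace and stop on an object; FORCE is the grip in N (left out, the last holds). Time passes only in rows, so rows that repeat a pose let the fingers close. It gives the time, the measured TCP pose, the force and the opening at its end, in the units of the state.
- manip.get_obs(): the state, without advancing time (a new reading comes with each control period).
- manip.camera(name): name is "side" or "top"; returns (picture, depth): 420x560x3 uint8, red, green, blue; 420x560 float32, m along the optical axis (not along the pixel's ray), 0 where there is no reading.
- manip.camera_model(name): a dict with "intrinsics" (3x3 intrinsics, pixels), "k1" (the pictures are not rectified: a ray, as slopes to the right and down, at radius r is drawn at 1 + k1 r^2 times it, then the intrinsics apply), "R" (3x3) and "t" (3): a world point X has camera coordinates R X + t. Camera axes: x right, y down, z forward; pixel columns grow to the right and rows downward; lengths in m; the calibration is good to about 2 mm. A picture is of the moment at which its call begins. camera_model takes no time and is no camera call.
- manip.hand_in(): hands the job in, once; it reports no verdict.
The state is a dict: "clock": time; "joint_pos": joint angles; "joint_velocities": joint speeds; "tau": joint torques, N m; "position": TCP position; "ee_rot": TCP orientation; "ft_force": force on the tool from outside, world axes, zero at the start; "torque": the same for the moment, N m; "grip_width": opening from 0.0 (shut) to 1.0 (fully open).
Only numpy, scipy, OpenCV 4.12 (cv2) and the standard library are available. Lean on these libraries where they do the work, as an engineer would, in place of code of your own. Each camera call takes 0.05 s, during which the arm holds its last target. There are 200 camera calls.

### The job

A ball bearing stands on edge at the low end of one lane of the sloped two-lane gutter; the smaller grooved pulley stands in the other. With a fingertip behind it, push the bearing steadily up its lane, over the spring catch and home against the end stop, so that the catch holds it there and it does not roll back when you take the finger away. Roll it gently, without pinching or lifting it, flicking it or letting it run back, and leave the pulley, the weight, the oil bottle and the wrench alone.

Things in the scene. Friction and masses are not known exactly. Their poses are not given: they have to be found in the camera images.
- gutter: Two parallel grey sheet-steel channels on trestles, fixed. Origin: half-way along, midway between the lanes, at their floor level (50 mm over the bench). x runs up the lanes, tilted 0.157 rad above level; y across, to the left looking uphill; z square to the floor. Lanes centred at y = -40 and +40 mm, inside width 20, walls 3 thick and 16 high above the floor. Either lane may hold the bearing.
- low_lip (a point): Low end of the lanes, midway between them: top edge of the inner face of the lip that closes each lane, at gutter x = -150 mm, z = 10 mm (lip 10 mm high, 4 mm thick; nothing stands behind or above it).
- catch_nose (a point): Midway between the noses of the two sprung steel catches, one in each lane floor, 6 mm wide: ramp from the floor at gutter x = 64 mm up to the nose, 12 mm high at x = 89 mm, then a steep drop. A part rolled uphill presses it down (under 2 N of push); it springs up behind. The bearing is held once its centre passes about x = 114 mm; short of that it rolls back.
- end_stop (a point): High end of the lanes, midway between them: on the face plane of the rubber-faced end stops, gutter x = 150 mm, z = 31 mm; each stop is 45 mm high. With the bearing against the stop, its centre is at gutter x = 119 mm.
- bearing: Sealed steel ball bearing standing on edge in its lane like a wheel: 62 mm outer diameter, 17 mm wide, 25 mm bore, black rubber seals, rim lightly oiled, 0.16 to 0.32 kg. Origin at its centre, 31 mm above the lane floor; its own y axis is the bearing's axis (its x and z axes turn as it rolls). It starts leaning on the low lip (centre at x = -127 mm of the gutter) and runs back down freely if let go below the catch.
- pulley: Aluminium V-belt pulley standing on edge against the low lip of the other lane: 48 mm diameter, 17 mm wide, a groove 8 mm deep round its rim, 80 g. Origin at its centre, own y along its axis. To be left alone.
- weight: Loose dark steel tang weight with a knob on top, 48 mm diameter, 56 mm high, standing on the bench beside the gutter. Origin at the centre of its underside.
- oil: Small loose brown oil bottle, 42 mm diameter, 105 mm high, standing on the bench beside the gutter. Origin at the centre of its underside.
- wrench: Loose steel wrench, 160 mm long, lying on the bench along the other side of the gutter, handle towards its own -x. Origin at the middle of its length, on its underside.
Mind the look-alikes: they are no part of the job. Leave any purple or yellow look-alike of the bearing alone.

How it is judged:
By the outcome, as a careful person would: the job done as asked, in the order asked, and still so for the second after the job is handed in, with the robot touching nothing.
It also fails if it takes over 40 s, if anything falls off the work surface, if the arm or the gripper's body presses on something with over 40 N, if the wrist force passes 120 N, or if a joint passes its speed limit or range.

## Working session

There is one attempt and no reset: what is moved stays moved. The work goes in short steps, Python scripts to look and compute and a shell command to move; the robot and the scene stay as the last step left them, time stands still between calls to the robot, and variables do not carry over. Pictures are saved under pics/ and viewed, about 8 in all and at most 12, crops included, and the job is handed in when it is done.

```bash
mkdir -p pics; ls; cat > h.py <<'E'
import numpy as np,cv2
from workcell import manip
from scipy.spatial.transform import Rotation as Rn
def snap(n,f):
    p,d=manip.camera(n); cv2.imwrite(f'pics/{f}.png',p[:,:,::-1]); np.save(f'pics/{f}.npy',d); return p,d
def ray(n,u,v):
    m=manip.camera_model(n);K=np.array(m['intrinsics']);k=m['k1']
    q=np.array([(u-K[0,2])/K[0,0],(v-K[1,2])/K[1,1]]);s=q.copy()
    for _ in range(20): s=q/(1+k*(s@s))
    return np.array([s[0],s[1],1.])
def pt(n,u,v,d):
    m=manip.camera_model(n); return np.array(m['R']).T@(ray(n,u,v)*d-np.array(m['t']))
def onz(n,u,v,z):
    m=manip.camera_model(n);R=np.array(m['R']);c=-R.T@np.array(m['t']);r=R.T@ray(n,u,v)
    return c+r*(z-c[2])/r[2]
def proj(n,X):
    m=manip.camera_model(n);c=np.array(m['R'])@X+np.array(m['t']);s=c[:2]/c[2];s=s*(1+m['k1']*(s@s))
    K=np.array(m['intrinsics']);return K[0,0]*s[0]+K[0,2],K[1,1]*s[1]+K[1,2]
E
python3 - <<'E'
from h import *
for n in('top','side'):
    snap(n,n+'0');m=manip.camera_model(n);print(n,m)
print(manip.get_obs())
E
```

```text
pics
top {'intrinsics': array([[380.90285619,   0.        , 283.67938591],
       [  0.        , 380.90285619, 209.81999044],
       [  0.        ,   0.        ,   1.        ]]), 'k1': -0.10885535597242911, 'R': array([[-0.03039458, -0.99950187,  0.00849644],
       [-0.99862617,  0.03000275, -0.04296059],
       [ 0.04268427, -0.00979054, -0.99904064]]), 't': array([0.02703789, 0.56692308, 0.71795991])}
side {'intrinsics': array([[507.14716813,   0.        , 279.44821445],
       [  0.        , 507.14716813, 213.27691497],
       [  0.        ,   0.        ,   1.        ]]), 'k1': 0.019438553252300962, 'R': array([[ 0.84361839, -0.5366258 , -0.01845966],
       [-0.38610143, -0.58237344, -0.71537882],
       [ 0.37314032,  0.61063403, -0.69849293]]), 't': array([-0.49417057,  0.27705761,  0.68971296])}
{'clock': 0.1, 'joint_pos': array([-1.26958756,  0.33281901, -0.06465019,  1.46084853,  0.02160036,
        1.34989287, -0.08849466]), 'joint_velocities': array([ 0.0002417 , -0.0025422 ,  0.00096372, -0.0030102 ,  0.0007703 ,
       -0.0009951 , -0.00016869]), 'tau': array([ 1.41749289e-03, -6.26738906e+01,  4.91250004e-02, -3.92428815e+01,
        1.64431462e-02,  6.85681152e-03, -1.23011208e-05]), 'position': array([0.19878847, 0.59219649, 0.23059311]), 'ee_rot': array([ 0.57434794,  0.41250588, -0.41320507, -0.57378124]), 'ft_force': array([ 0.11791928, -0.15910744, -0.9309933 ]), 'torque': array([ 0.00704292, -0.02845078,  0.01592419]), 'grip_width': 0.9942188064675184}
```

View pics/top0.png

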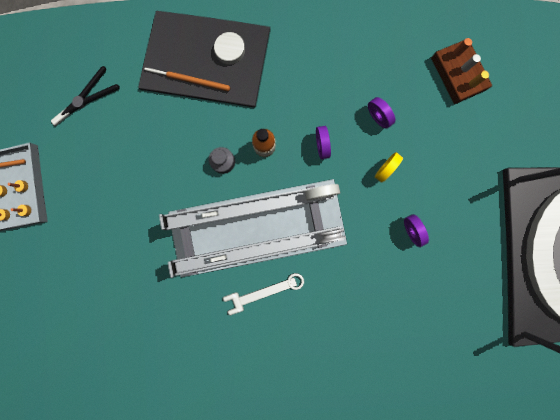

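View pics/side0.png

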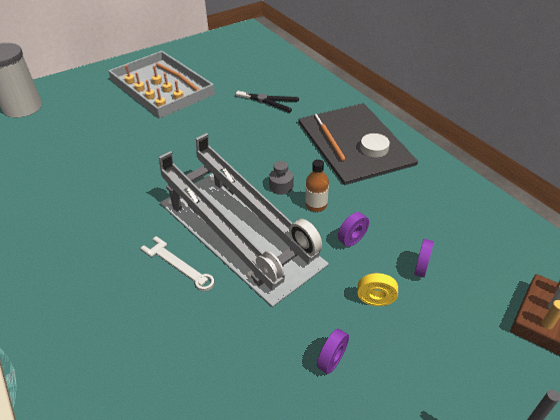

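Top view: the gutter's low end is on the right, about (325,190) to (345,240), and the high end on the left, about (163,220) to (173,270). The dark-sealed larger ring at side (305,238) and top (323,190) looks like the bearing. The smaller pale one at side (268,268) looks like the pulley. The purple and yellow rings on the bench are look-alikes. I'll confirm this in enlarged crops.

```bash
python3 - <<'E'
import cv2
a=cv2.imread('pics/top0.png')[170:290,150:360];cv2.imwrite('pics/c1.png',cv2.resize(a,None,fx=3.8,fy=3.8,interpolation=cv2.INTER_CUBIC))
a=cv2.imread('pics/side0.png')[125:305,140:340];cv2.imwrite('pics/c2.png',cv2.resize(a,None,fx=3.3,fy=3.3,interpolation=cv2.INTER_CUBIC))
E
```

```text
(no output)
```

View pics/c1.png

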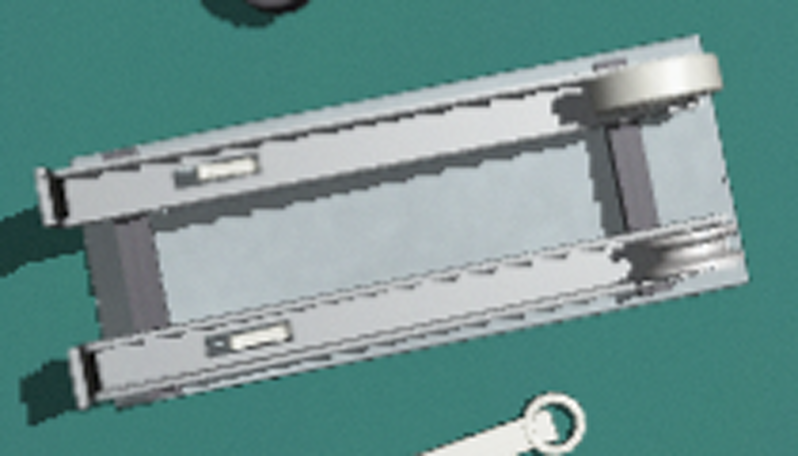

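View pics/c2.png

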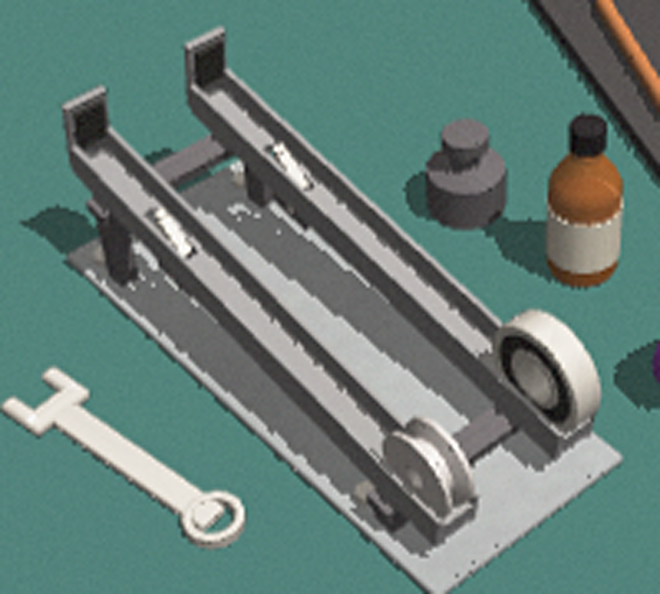

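The crops confirm it. The bearing (steel rim, black seals, larger) is in the far lane, side (305,238), which is gutter y=-40. The grooved pulley is in the near lane, side (269,267). Next I'll fit the gutter pose.

```bash
cat >> h.py <<'E'
def gut(p):
    return Rn.from_euler('z',p[2]).as_matrix()@Rn.from_euler('y',-0.157).as_matrix(), np.array([p[0],p[1],0.05])
E
python3 - <<'E'
from h import *
from scipy.optimize import least_squares
T=lambda u,v:('top',150+u/3.8,170+v/3.8); S=lambda u,v:('side',140+u/3.3,125+v/3.3)
L=[(T(257,162),(64,-40,1)),(T(198,170),(89,-40,12)),(T(291,331),(64,40,1)),(T(233,342),(89,40,12)),
 (S(205,40),(150,-40,45)),(S(87,98),(150,40,45)),
 (S(457,507),(-154,40,10)),(S(575,433),(-154,-40,10)),
 (S(530,378),(-127,-31.5,31)),(S(412,483),(-130,48.5,24))]
def f(p):
    R,o=gut(p); return np.concatenate([np.array(proj(c[0],R@(np.array(g)/1e3)+o))-c[1:] for c,g in L])
s=least_squares(f,[.55,0,1.5],loss='soft_l1');print(s.x);print(f(s.x).reshape(-1,2).round(1))
R,o=gut(s.x)
for g in [(-127,-40,31),(119,-40,31),(-154,-40,10)]: print(g,R@(np.array(g)/1e3)+o)
# depth check: bearing top and floor
d=np.load('pics/top0.npy')
for u,v in [(320,191),(325,190),(250,202)]:
    X=pt('top',u,v,d[v,u]);print(u,v,X,(R.T@(X-o)*1e3).round(1))
d=np.load('pics/side0.npy')
for u,v in [(297,232),(300,245)]:
    X=pt('side',u,v,d[v,u]);print(u,v,X,(R.T@(X-o)*1e3).round(1))
q=manip.get_obs();M=Rn.from_quat(q['ee_rot']).as_matrix();print(M.round(3));print('gutR',R.round(3))
E
```

```text
[0.53529966 0.06045806 1.74072742]
[[-0.3 -0.1]
 [ 1.   0.1]
 [-0.6 -0.6]
 [ 0.6 -0.3]
 [ 0.4  0.4]
 [-0.5  1.2]
 [-0.4  2.4]
 [-0.2 -1.4]
 [ 0.1 -0. ]
 [-0.2 -2.3]]
(-127, -40, 31) [ 0.5967566  -0.06118583  0.06076154]
(119, -40, 31) [0.55566612 0.17828887 0.09922507]
(-154, -40, 10) [ 0.60071125 -0.08423346  0.03579821]
320 191 [ 0.59460907 -0.05269202  0.09037719] [-113.7  -39.3   58.9]
325 190 [ 0.5959479  -0.06118719  0.09189691] [-122.   -39.2   61.7]
250 202 [0.58201924 0.07117197 0.04863848] [  2.4 -47.9  -1.8]
297 232 [ 0.58652422 -0.05449758  0.07254274] [-116.9  -31.    41.3]
300 245 [ 0.58851622 -0.06071551  0.0456094 ] [-127.5  -32.    15.7]
[[ 0.318 -0.    -0.948]
 [ 0.948 -0.001  0.318]
 [-0.001 -1.    -0.   ]]
gutR [[-0.167 -0.986  0.026]
 [ 0.973 -0.169 -0.154]
 [ 0.156  0.     0.988]]
```

The fit is good to about 2 px, and the depth readings agree. I'll push with the shut fingers, jaws along the lane and tool square to the floor.

```bash
cat >> h.py <<'E'
P=[0.53529966,0.06045806,1.74072742]
def go(*targets):
    R,o=gut(P);q=manip.get_obs();M=Rn.from_quat(q['ee_rot']).as_matrix();p=q['position']
    print('gutter now',(R.T@(p-o)*1e3).round(1),'F gut',(R.T@q['ft_force']).round(2),'clk',round(float(q['clock']),2))
    G=np.column_stack([R[:,0],-R[:,2],R[:,1]])
    print('turn',(Rn.from_matrix(M.T@G).as_rotvec()/(np.pi/4)).round(3))
    for g in targets: print(g,(M.T@(R@(np.array(g)/1e3)+o-p)/0.2).round(3))
E
python3 -c "
from h import *
go((-200,-40,110),(-200,-40,180),(-200,-40,21))"
```

```text
gutter now [602.1 241.7  87.5] F gut [-0.32 -0.09 -0.89] clk 0.1
turn [ 0.049 -0.627 -0.197]
(-200, -40, 110) [-2.835  0.52  -3.126]
(-200, -40, 180) [-2.884  0.174 -3.152]
(-200, -40, 21) [-2.773  0.959 -3.093]
```

```bash
python3 -m pendant '{"offset":[[-0.15,0,-0.16],[-0.3,0,-0.33],[-0.48,0,-0.5],[-0.64,0,-0.68],[-0.8,0,-0.85],[-0.93,0,-1],[-0.93,0,-1]],"turn":[[0,0,0],[0,0,0],[0,0,0],[0,0,0],[0,0,0],[0,0,0],[0,0,0]]}' 0 20
python3 -m pendant '{"offset":[[-0.15,0,-0.16],[-0.3,0,-0.33],[-0.48,0,-0.5],[-0.64,0,-0.68],[-0.8,0,-0.85],[-0.93,0,-1],[-0.93,0,-1]],"turn":[[0,0,0],[0,0,0],[0,0,0],[0,0,0],[0,0,0],[0,0,0],[0,0,0]]}'
python3 -c "
from h import *
go((-200,-40,110),(-200,-40,150),(-200,-40,21))"
```

```text
clock: 0.98
position: [0.3309, 0.3496, 0.2309]
ee_rot: [0.576, 0.411, -0.412, -0.575]
ft_force: [-0.4, 0.8, 0.5]
grip_width: 0.002
clock: 1.85
position: [0.4611, 0.1071, 0.2311]
ee_rot: [0.577, 0.41, -0.411, -0.575]
ft_force: [-1.1, 1.0, 0.5]
grip_width: 0.004
gutter now [ 86.1  65.3 169.8] F gut [1.27 0.88 0.26] clk 1.85
turn [ 0.05  -0.639 -0.199]
(-200, -40, 110) [-0.943  0.522 -1.119]
(-200, -40, 150) [-0.97   0.324 -1.134]
(-200, -40, 21) [-0.881  0.961 -1.085]
```

```bash
python3 -m pendant '{"offset":[[-0.13,0,-0.14],[-0.27,0,-0.28],[-0.41,0,-0.43],[-0.54,0,-0.57],[-0.68,0.05,-0.71],[-0.81,0.1,-0.86],[-0.95,0.2,-1],[-0.95,0.2,-1]],"turn":[[0.007,-0.09,-0.028],[0.014,-0.18,-0.056],[0.021,-0.27,-0.085],[0.028,-0.36,-0.113],[0.035,-0.45,-0.14],[0.042,-0.54,-0.17],[0.05,-0.639,-0.199],[0.05,-0.639,-0.199]]}'
python3 -c "
from h import *
go((-200,-40,110),(-200,-40,60),(-200,-40,21))"
```

```text
clock: 2.85
position: [0.5877, -0.1393, 0.1887]
ee_rot: [0.411, 0.573, -0.504, -0.498]
ft_force: [-0.1, 0.8, -0.2]
grip_width: 0.001
gutter now [-181.6  -17.8  169.2] F gut [ 0.79 -0.05 -0.37] clk 2.85
turn [-0.005 -0.003  0.   ]
(-200, -40, 110) [-0.092  0.295 -0.112]
(-200, -40, 60) [-0.092  0.545 -0.113]
(-200, -40, 21) [-0.092  0.74  -0.114]
```

```bash
python3 -m pendant '{"offset":[[-0.05,0.05,-0.06],[-0.1,0.15,-0.113],[-0.1,0.3,-0.113],[-0.1,0.42,-0.113],[-0.1,0.53,-0.113],[-0.1,0.62,-0.113],[-0.1,0.69,-0.113],[-0.1,0.735,-0.113],[-0.1,0.735,-0.113]],"turn":[[0,0,0],[0,0,0],[0,0,0],[0,0,0],[0,0,0],[0,0,0],[0,0,0],[0,0,0],[0,0,0]]}'
python3 -c "
from h import *
go((-200,-40,21),(-172,-40,21))
p,d=snap('side','s1');a=cv2.imread('pics/s1.png')[150:330,200:400];cv2.imwrite('pics/c3.png',cv2.resize(a,None,fx=3.3,fy=3.3,interpolation=cv2.INTER_CUBIC))"
```

```text
clock: 3.98
position: [0.6086, -0.1322, 0.0399]
ee_rot: [0.411, 0.573, -0.504, -0.499]
ft_force: [-0.0, -0.8, 0.2]
grip_width: 0.004
gutter now [-201.3  -39.7   21.7] F gut [-0.74  0.16  0.33] clk 3.98
turn [-0.006 -0.003  0.001]
(-200, -40, 21) [ 0.007  0.003 -0.002]
(-172, -40, 21) [ 0.147  0.003 -0.001]
```

View pics/c3.png

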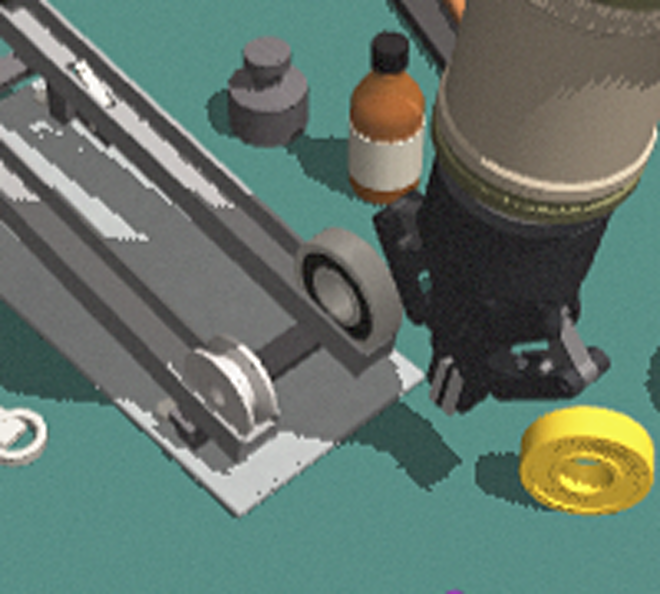

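The picture shows the shut fingertips at about (440,395) in the crop, just behind the bearing and clear of the lip. The knuckles are higher than the bearing's rim. I'll advance slowly to contact.

```bash
python3 -m pendant '{"offset":[[0.03,0.003,-0.002],[0.06,0.003,-0.002],[0.08,0.003,-0.002],[0.1,0.003,-0.002],[0.115,0.003,-0.002],[0.13,0.003,-0.002],[0.145,0.003,-0.002],[0.16,0.003,-0.002],[0.175,0.003,-0.002],[0.19,0.003,-0.002],[0.205,0.003,-0.002],[0.22,0.003,-0.002]],"turn":[[0,0,0],[0,0,0],[0,0,0],[0,0,0],[0,0,0],[0,0,0],[0,0,0],[0,0,0],[0,0,0],[0,0,0],[0,0,0],[0,0,0]]}'
python3 -c "
from h import *
go((-100,-40,21))
p,d=snap('side','s2');a=cv2.imread('pics/s2.png')[150:330,200:400];cv2.imwrite('pics/c4.png',cv2.resize(a,None,fx=3.3,fy=3.3,interpolation=cv2.INTER_CUBIC))"
```

```text
clock: 5.52
position: [0.602, -0.0894, 0.0468]
ee_rot: [0.412, 0.573, -0.504, -0.498]
ft_force: [0.8, -0.6, 0.6]
grip_width: -0.002
gutter now [-157.5  -40.4   21.7] F gut [-0.62 -0.71  0.69] clk 5.53
turn [-0.005 -0.003  0.   ]
(-100, -40, 21) [0.288 0.004 0.003]
```

View pics/c4.png

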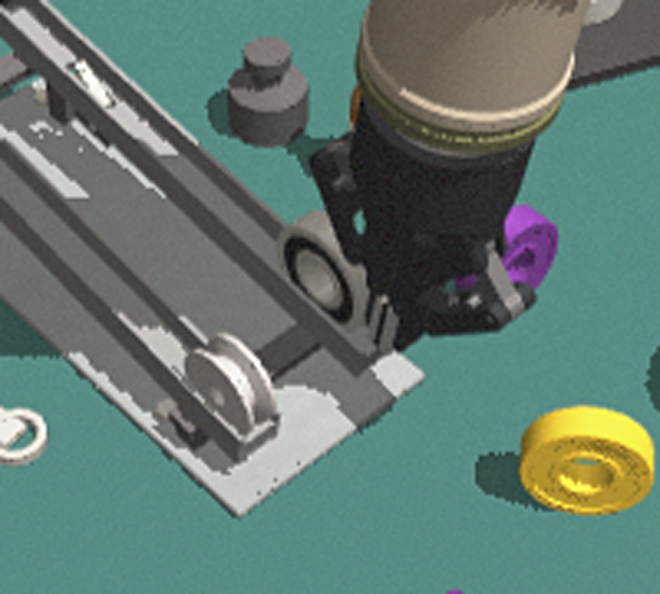

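The bearing has started rolling; its bore moved from crop (337,290) to (320,275). I'll keep up a steady push at 40 mm/s.

```bash
python3 -m pendant '{"offset":[[0.025,0.002,0.002],[0.05,0.003,0.003],[0.075,0.004,0.003],[0.1,0.004,0.003],[0.125,0.004,0.003],[0.15,0.004,0.003],[0.175,0.004,0.003],[0.2,0.004,0.003],[0.225,0.004,0.003],[0.25,0.004,0.003],[0.275,0.004,0.003],[0.3,0.004,0.003]],"turn":[[0,0,0],[0,0,0],[0,0,0],[0,0,0],[0,0,0],[0,0,0],[0,0,0],[0,0,0],[0,0,0],[0,0,0],[0,0,0],[0,0,0]]}'
python3 -m pendant '{"offset":[[0.025,0,0],[0.05,0,0],[0.075,0,0],[0.1,0,0],[0.125,0,0],[0.15,0,0],[0.175,0,0],[0.2,0,0],[0.225,0,0],[0.25,0,0],[0.275,0,0],[0.3,0,0]],"turn":[[0,0,0],[0,0,0],[0,0,0],[0,0,0],[0,0,0],[0,0,0],[0,0,0],[0,0,0],[0,0,0],[0,0,0],[0,0,0],[0,0,0]]}'
python3 -c "
from h import *
go((0,-40,21),(100,-40,21))
p,d=snap('side','s3');a=cv2.imread('pics/s3.png')[110:290,140:340];cv2.imwrite('pics/c5.png',cv2.resize(a,None,fx=3.3,fy=3.3,interpolation=cv2.INTER_CUBIC))"
```

```text
clock: 7.08
position: [0.5915, -0.03, 0.0556]
ee_rot: [0.411, 0.573, -0.504, -0.498]
ft_force: [-0.2, -1.6, 0.4]
grip_width: -0.0
clock: 8.57
position: [0.5815, 0.0288, 0.065]
ee_rot: [0.411, 0.573, -0.504, -0.498]
ft_force: [0.5, -1.3, 0.8]
grip_width: 0.001
gutter now [-36.2 -40.2  20.9] F gut [-1.21 -0.25  1.  ] clk 8.57
turn [-0.005 -0.003  0.001]
(0, -40, 21) [ 0.181 -0.     0.001]
(100, -40, 21) [0.681 0.    0.002]
```

View pics/c5.png

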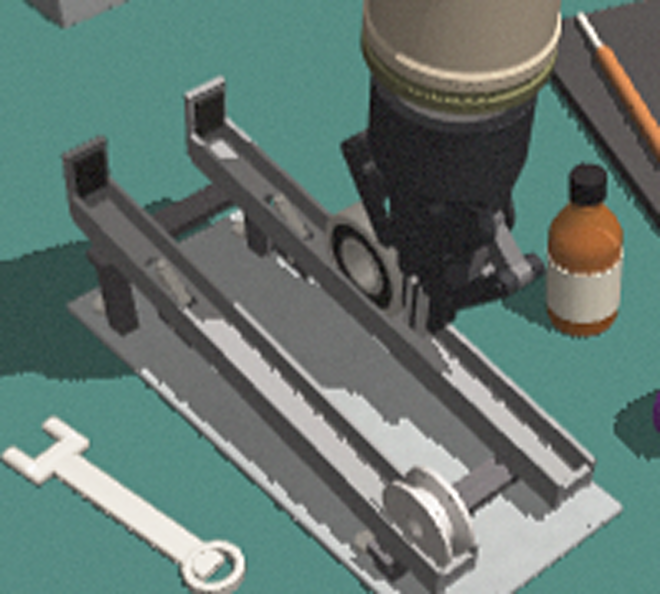

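```bash
python3 -c "
from h import *
R,o=gut(P)
from scipy.optimize import minimize_scalar
for u,v in [(140+358/3.3,110+265/3.3)]:
    s=minimize_scalar(lambda x:np.hypot(*(np.array(proj('side',R@np.array([x,-.0315,.031])+o))-(u,v))),bounds=(-.15,.15),method='bounded');print(s.x,s.fun)
"
```

```text
0.00706292919499067 0.49432947563895585
```

The bearing centre is at x≈7 with the TCP at -36, an offset of 43 mm, so it should meet the stop with the TCP at about 76. That leaves 112 mm to go.

```bash
python3 -m pendant '{"offset":[[0.025,0,0.001],[0.05,0,0.001],[0.075,0,0.001],[0.1,0,0.001],[0.125,0,0.001],[0.15,0,0.001],[0.175,0,0.001],[0.2,0,0.001],[0.225,0,0.001],[0.25,0,0.001],[0.275,0,0.001],[0.3,0,0.001]],"turn":[[0,0,0],[0,0,0],[0,0,0],[0,0,0],[0,0,0],[0,0,0],[0,0,0],[0,0,0],[0,0,0],[0,0,0],[0,0,0],[0,0,0]]}'
python3 -m pendant '{"offset":[[0.02,0,0],[0.04,0,0],[0.06,0,0],[0.08,0,0],[0.1,0,0],[0.12,0,0],[0.14,0,0],[0.16,0,0],[0.18,0,0],[0.2,0,0]],"turn":[[0,0,0],[0,0,0],[0,0,0],[0,0,0],[0,0,0],[0,0,0],[0,0,0],[0,0,0],[0,0,0],[0,0,0]]}'
python3 -c "
from h import *
go((72,-40,21),(76,-40,21),(78,-40,21))"
```

```text
clock: 10.12
position: [0.5713, 0.0883, 0.0746]
ee_rot: [0.411, 0.574, -0.504, -0.498]
ft_force: [0.5, -1.8, -0.1]
grip_width: -0.001
clock: 11.38
position: [0.5646, 0.1275, 0.0809]
ee_rot: [0.411, 0.574, -0.504, -0.498]
ft_force: [0.3, -0.6, -0.1]
grip_width: -0.002
gutter now [ 65.2 -40.2  21. ] F gut [-0.68 -0.22  0.05] clk 11.38
turn [-0.005 -0.002  0.001]
(72, -40, 21) [ 0.034 -0.     0.001]
(76, -40, 21) [ 0.054 -0.     0.001]
(78, -40, 21) [ 0.064 -0.     0.001]
```

```bash
python3 -m pendant '{"offset":[[0.01,0,0],[0.02,0,0],[0.03,0,0],[0.038,0,0],[0.044,0,0],[0.05,0,0],[0.054,0,0],[0.054,0,0]],"turn":[[0,0,0],[0,0,0],[0,0,0],[0,0,0],[0,0,0],[0,0,0],[0,0,0],[0,0,0]]}'
python3 -c "
from h import *
go((76,-40,21),(78,-40,21))
p,d=snap('side','s4');a=cv2.imread('pics/s4.png')[110:230,140:300];cv2.imwrite('pics/c6.png',cv2.resize(a,None,fx=4.5,fy=4.5,interpolation=cv2.INTER_CUBIC))"
```

```text
clock: 12.38
position: [0.5629, 0.1377, 0.0826]
ee_rot: [0.411, 0.573, -0.504, -0.498]
ft_force: [-0.2, -3.0, -0.3]
grip_width: 0.0
gutter now [ 75.6 -40.2  21. ] F gut [-2.92  0.75  0.18] clk 12.38
turn [-0.005 -0.002  0.001]
(76, -40, 21) [0.002 0.    0.001]
(78, -40, 21) [0.012 0.    0.001]
```

View pics/c6.png

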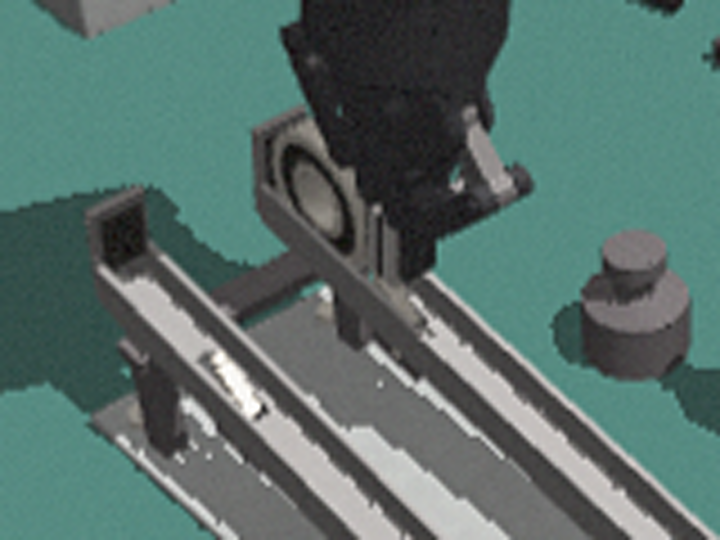

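The bearing's bore is at crop (317,190) and its rim is at the stop. I'll press 2 mm further to see whether the force rises, and measure the centre.

```bash
python3 -m pendant '{"offset":[[0.004,0,0],[0.008,0,0],[0.012,0,0],[0.012,0,0]],"turn":[[0,0,0],[0,0,0],[0,0,0],[0,0,0]]}'
python3 -c "
from h import *
R,o=gut(P)
from scipy.optimize import minimize_scalar
u,v=(140+317/4.5,110+190/4.5)
s=minimize_scalar(lambda x:np.hypot(*(np.array(proj('side',R@np.array([x,-.0315,.031])+o))-(u,v))),bounds=(-.15,.15),method='bounded');print(s.x,s.fun)
go((78,-40,21))"
```

```text
clock: 12.92
position: [0.5627, 0.1379, 0.0827]
ee_rot: [0.412, 0.573, -0.504, -0.498]
ft_force: [1.3, -8.3, -1.1]
grip_width: 0.001
0.12015426238600668 2.469752379068134
gutter now [ 75.9 -40.1  21.1] F gut [-8.43  0.16  0.25] clk 12.93
turn [-0.005 -0.004 -0.002]
(78, -40, 21) [0.011 0.    0.001]
```

At 8 N there's no further motion, and the centre measures x≈120, so the bearing is against the stop. I'll back off slowly, then look.

```bash
python3 -m pendant '{"offset":[[-0.01,0,0],[-0.02,0,0],[-0.03,0,0],[-0.045,0,0],[-0.06,0,0],[-0.09,0,0],[-0.13,0,0],[-0.18,0,0],[-0.25,-0.02,0],[-0.32,-0.15,0],[-0.37,-0.35,0],[-0.4,-0.6,0]],"turn":[[0,0,0],[0,0,0],[0,0,0],[0,0,0],[0,0,0],[0,0,0],[0,0,0],[0,0,0],[0,0,0],[0,0,0],[0,0,0],[0,0,0]]}'
python3 -m pendant '{"offset":[[-0.1,-0.1,0],[-0.2,-0.2,0],[-0.4,-0.25,0],[-0.6,-0.25,0],[-0.6,-0.25,0],[-0.6,-0.25,0]],"turn":[[0,0,0],[0,0,0],[0,0,0],[0,0,0],[0,0,0],[0,0,0]]}'
python3 -c "
from h import *
go()
p,d=snap('side','s5');a=cv2.imread('pics/s5.png')[110:310,120:340];cv2.imwrite('pics/c7.png',cv2.resize(a,None,fx=3,fy=3,interpolation=cv2.INTER_CUBIC))"
```

```text
clock: 14.42
position: [0.5789, 0.0399, 0.1895]
ee_rot: [0.412, 0.572, -0.504, -0.499]
ft_force: [0.9, 0.2, -1.0]
grip_width: 0.004
clock: 15.18
position: [0.5999, -0.0846, 0.2204]
ee_rot: [0.412, 0.572, -0.504, -0.499]
ft_force: [-0.7, 0.9, -0.3]
grip_width: 0.003
gutter now [-125.3  -39.2  192.4] F gut [ 0.98  0.48 -0.44] clk 15.18
turn [-0.007 -0.007 -0.002]
```

View pics/c7.png

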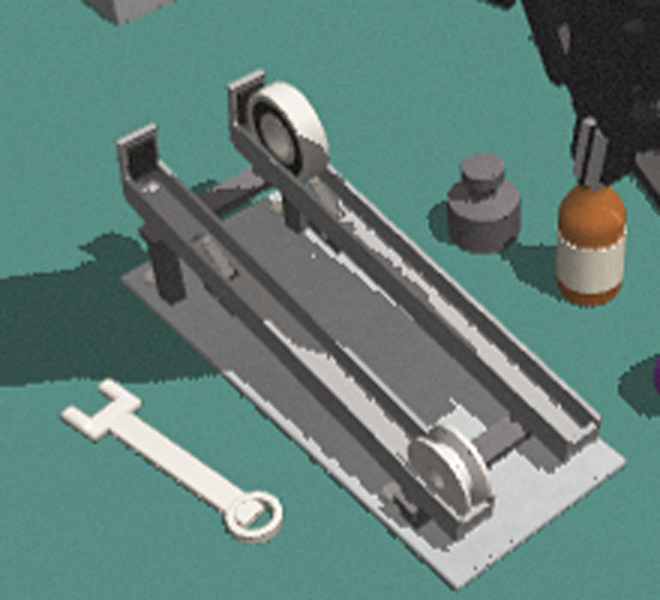

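The bearing sits against the stop, bore at crop (279,137), with the catch up behind it at (325,195). The pulley, weight, bottle and wrench are undisturbed, and the gripper is clear of everything. I'm handing in.

```bash
python3 -c "
from h import *
from scipy.optimize import minimize_scalar
R,o=gut(P);u,v=(120+279/3,110+137/3)
s=minimize_scalar(lambda x:np.hypot(*(np.array(proj('side',R@np.array([x,-.0315,.031])+o))-(u,v))),bounds=(-.15,.15),method='bounded');print(s.x,s.fun)
print(manip.hand_in())"
```

```text
0.11085612312139019 1.6880938018714935
the job is handed in; nothing more can be done
None
```

I rolled the bearing up its lane with the shut fingertips at a steady 40 mm/s or less. It went over the catch and against the end stop, and I handed the job in at about 15 s of robot time.

- **Against the stop:** pressing on, the force rose to 8 N with almost no further motion. The measured centre was x ≈ 120 mm, against 119 expected.
- **After backing off:** about 2 s later, the last picture showed the bearing still up by the stop, with the catch raised behind it. The pulley, weight, bottle and wrench looked undisturbed, and the gripper was touching nothing.
- **One check disagreed:** a hand-read pixel from that last picture put the centre at x ≈ 111 mm (fit 1.7 px off), short of the 114 mm at which it is held. The 120 mm reading was also rough (2.5 px off). It could be reading error or a small settling back onto the catch. I ran that check in the same script as the hand-in, so I did not look into it before handing in.

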